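# Close the slanted pantry canisters with their own lids

## Task

Two open white canisters lean towards you in wooden cradles, and their lids lie on the table. Put each canister's own lid on it, the round one on the round canister and the square one on the square canister, fully home so that the rim of the lid lies flat on the mouth all round. Leave the small spare lid and all the other things where they are.

Things in the scene. Friction and masses are not known exactly. Their poses are not given: they have to be found in the camera images.
- lid_round: Loose pale wooden lid: round flange 106 mm across, 8 mm thick, over a round plug 82 mm across, 14 mm deep. Centred on top, a darker grip bar 56 mm long (along x), 18 thick (y), 34 tall, its top 42 mm above the flange's underside. Origin: centre of the flange's underside, 14 mm above the table at the start; z out through the grip.
- lid_square: Loose pale wooden lid: square flange 106 mm along each side, 8 mm thick, over a square plug 82 mm along each side, 14 mm deep. Centred on top, a darker grip bar 56 mm long (along x), 18 thick (y), 34 tall, its top 42 mm above the flange's underside. Origin: centre of the flange's underside, 14 mm above the table at the start; z out through the grip. x, y along the sides.
- lid_small: Small spare round lid of the same make, flange 80 mm across, plug 60 mm; it fits neither canister (it is smaller than both mouths). Same grip bar, thickness and origin as the other lids. A bystander.
- canister_round: Open white canister, fixed in a dark wooden cradle, leaning 35 degrees towards the robot. Round mouth 100 mm across outside, 92 mm inside; 140 mm deep. Origin: mouth centre in the rim plane, 175 mm above the table; z out of the mouth, y level. With the lid home, its flange lies on the rim: lid origin and z axis coincide with these (plug play 5 mm all round).
- canister_square: Open white canister, fixed in a dark wooden cradle, leaning 35 degrees towards the robot. Square mouth 100 mm along each side outside, 92 mm inside; 140 mm deep. Origin: mouth centre in the rim plane, 175 mm above the table; z out of the mouth, y level, x and y along the sides. With the lid home, its flange lies on the rim: lid origin and z axis coincide with these (plug play 5 mm all round).
- jar_low: Bystander: amber glass jar with a steel cap, 58 mm across, 78 mm tall, among the lids; origin at the centre of its underside.
- can_low: Bystander: food can, 62 mm across, 70 mm tall, among the lids; origin at the centre of its underside.
- can_tall: Bystander: food can, 72 mm across, 105 mm tall, between the two cradles; origin at the centre of its underside.
- jar_left: Bystander: green glass jar with a steel cap, 72 mm across, 110 mm tall, on the left; origin at the centre of its underside.
- bowl: Bystander: steel bowl, 110 mm across, 45 mm tall, on the right; origin at the centre of its underside.
- spoon: Bystander: spoon with a wooden handle and steel bowl, 190 mm long, lying on the table on the left.
Mind the look-alikes: they are no part of the job. Leave any orange or turquoise look-alike of the lid_round alone.

How it is judged:
By the outcome, as a careful person would: the job done as asked, in the order asked, and still so for the second after the job is handed in, with the robot touching nothing.
It also fails if it takes over 56 s, if anything falls off the work surface, if the arm or the gripper's body presses on something with over 40 N, if the wrist force passes 120 N, or if a joint passes its speed limit or range.

## Robot

A 6-joint arm with a two-finger parallel gripper is mounted at the origin on the work surface. World frame = base frame: x ahead of the robot, y to its left, z up, the work surface at z = 0. Lengths are in mm, angles in degrees, forces in N, time in s.
With the tool pointing down it reaches from about 200 to 875 mm from the base axis. Payload 3.4 kg.
Tool frame: the origin (TCP) lies midway between the tips of the shut fingers; the grasp point (between the pads) lies behind it (env.pinch_z is the x of the grasp point in the tool frame, in mm); x points along the fingers, y is the direction in which the jaws open and shut, and the axes are right-handed (so a half turn about x gives the same grasp; the last joint's range is limited). The gripper opens to 94 mm and grips with 3 to 60 N. Pads are 16 mm wide; open, the fingers measure 119 mm over their backs; the gripper's body (75 mm by 177 mm) begins 78 mm behind the grasp point.
Start: joints at [60.848, 15.808, 86.224, -0, 77.962, -6.933], TCP at [217.459, 532.334, 183.393] pointing down, gripper open.
Joint ranges: [-165.64, 165.64], [-43.16, 119.46], [12.63, 154.43], [-67.54, 247.53], [6.08, 155.33], [-154.97, 154.97]. Speed limits (degrees/s): [147.25, 147.25, 180, 180, 180, 180].

## Interface

Orientations are given as [roll, pitch, yaw] about the fixed x, y, z axes, in that order (R = Rz(yaw) Ry(pitch) Rx(roll)).
In Python, from workcell import env gives the robot as it stands.
- The arm moves only by the shell command python3 -m handwheel 'ROWS' [OPENING]. ROWS is JSON, a list that holds one entry, the list of rows, each a list of 4 numbers: the shift along the tool's x, y, z in m, then the turn about the tool's x in degrees. In form: [[[dx, dy, dz, spin], ...]]. A call has 1 to 5 rows; each row is the pose to reach, as a shift and turn from the pose commanded when the call began, along the tool's axes at that moment; what a row does not reach only later rows make up. A row lasts 1/8 s, in which the tool goes at most 62.5 mm and 10.7 degrees, less where a joint would pass 70% of its speed; a pose out of reach is approached as far as the arm can. A call with a gripper value outside its range is refused whole. OPENING is the opening, from -1 (shut) to 1 (fully open), set as the call begins (- or left out, the last holds). The fingers move at their own pace and stop on an object; the grip force is fixed at half the most. Time passes only in rows, so rows that repeat a pose let the fingers close. It gives the time, the measured TCP pose, the force and the opening at its end, in the units of the state.
- env.read_state(): the state, without advancing time (a new reading comes with each control period).
- env.capture(name): name is "side" or "top"; returns a dict with "pixels" (384x512x3 uint8, red, green, blue), "fovy" (degrees; the focal length in pixels is half the picture's height over the tangent of half this angle, whatever the lens; pixels are square), "cx", "cy" (the principal point, pixels), "pose" (4x4, takes a point from camera to world coordinates). Camera axes: x right, y down, z forward; pixel columns grow to the right and rows downward; lengths in mm; the calibration is good to about 2 mm. A picture is of the moment at which its call begins. There is no depth.
- env.job_done(): hands the job in, once; it reports no verdict.
Trained networks look in the newest picture that a camera, given by its name, has taken for a name from the list of things; names that differ only in an ending like _2 or _b are one class to them, and where a whole thing is asked for, a point or a joint stands for the part that bears it (a point fixed in the world has none). Each returns a list of dicts, best first, with "conf" (0 to 1); they miss things now and then, are a little off and sometimes report something else, mostly with a low value. They report only what shows in the picture. A call takes as long as a camera call. They do not tell look-alikes from the thing itself.
- env.search_frame(camera, target): "uv" ([column, row] in pixels, amid what is visible of it).
- env.silhouettes(camera, target): "pixels" (384x512 bool, what is visible of it) and "uv" ([column, row] in pixels, amid what is visible of it).
- env.pinpoint(camera, target): "uv" ([column, row] in pixels: a listed point, or the origin of a listed thing).
The state is a dict: "clock": time; "qpos": joint angles; "qd": joint speeds; "joint_efforts": joint torques, N m; "eef_pos": TCP position; "tool_rot": TCP orientation; "wrist_force": force on the tool from outside, world axes, zero at the start; "moment": the same for the moment, N m; "width": finger opening in mm.
Only numpy, scipy, OpenCV 4.12 (cv2) and the standard library are available. Lean on these libraries where they do the work, as an engineer would, in place of code of your own. Each camera call takes 0.05 s, during which the arm holds its last target. There are 200 camera calls.

## Working session

There is one attempt and no reset: what is moved stays moved. The work goes in short steps, Python scripts to look and compute and a shell command to move; the robot and the scene stay as the last step left them, time stands still between calls to the robot, and variables do not carry over. Pictures are saved under pics/ and viewed, about 8 in all and at most 12, crops included, and the job is handed in when it is done.

```bash
mkdir -p pics; cat > h.py <<'E'
import numpy as np, cv2
from workcell import env
from scipy.spatial.transform import Rotation as R
def cap(n,save=None):
    c=env.capture(n)
    if save: cv2.imwrite(f'pics/{save}.png',c['pixels'][:,:,::-1])
    return c
def ray(c,uv):
    f=192/np.tan(np.radians(c['fovy'])/2); T=np.array(c['pose'])
    d=T[:3,:3]@np.array([(uv[0]-c['cx'])/f,(uv[1]-c['cy'])/f,1]); return T[:3,3],d/np.linalg.norm(d)
def atz(c,uv,z):
    o,d=ray(c,uv); return o+d*(z-o[2])/d[2]
def proj(c,P):
    f=192/np.tan(np.radians(c['fovy'])/2); T=np.array(c['pose'])
    q=(np.atleast_2d(P)-T[:3,3])@T[:3,:3]; return np.c_[c['cx']+f*q[:,0]/q[:,2],c['cy']+f*q[:,1]/q[:,2]]
E
python3 - <<'E'
from h import *
Z=dict(lid_round=14,lid_square=14,lid_small=14,canister_round=175,canister_square=175,jar_low=0,can_low=0,can_tall=0)
print(env.read_state()); print(env.pinch_z)
ims=[]
for n in('top','side'):
    c=cap(n,n+'0'); print(n,c['fovy'],np.round(c['pose'],3).tolist())
    for t,z in Z.items():
        for d in env.pinpoint(n,t)[:3]: print(n,t,round(d['conf'],2),np.round(d['uv'],1),np.round(atz(c,d['uv'],z)))
E
```

```text
{'clock': 0.0, 'qpos': array([ 6.08500892e+01,  1.58468119e+01,  8.62927837e+01, -2.03596457e-03,
        7.79611843e+01, -6.93117853e+00]), 'qd': array([-0.04814164, -0.08804188,  0.00296005,  0.16981278, -0.01947074,
       -0.07803276]), 'joint_efforts': array([-7.27518800e-04, -4.04575002e+01, -2.37232375e+01,  7.00330012e-02,
        3.43889231e-02, -1.48458457e-04]), 'eef_pos': array([217.1474363 , 531.78596012, 182.52977852]), 'tool_rot': array([ -95.79971535,   89.89920035, -118.01802126]), 'wrist_force': array([ 0.31160796, -0.46061476, -0.24123431]), 'moment': array([ 0.04830612, -0.03316493, -0.03081176]), 'width': 94.01211630237032}
-18.8
top 55.03453652152751 [[0.033, -0.973, 0.229, 127.521], [-0.999, -0.031, 0.013, -1.219], [-0.005, -0.229, -0.973, 1442.467], [0.0, 0.0, 0.0, 1.0]]
top lid_round 0.87 [171.8 267.6] [165. 304.  14.]
top lid_round 0.7 [181.6 192.9] [458. 289.  14.]
top lid_round 0.69 [183.2 225.6] [327. 273.  14.]
top lid_square 0.93 [249.6 196.5] [452.  18.  14.]
top lid_small 0.7 [327.  201.9] [ 440. -289.   14.]
top lid_small 0.59 [197.2 140. ] [684. 242
[... 405 characters left out ...]
9, -837.909], [-0.009, -0.751, -0.66, 901.799], [0.0, 0.0, 0.0, 1.0]]
side lid_round 0.95 [150.  176.8] [174. 308.  14.]
side lid_round 0.82 [237.3 154.7] [491. 302.  14.]
side lid_round 0.71 [193.  174.4] [311. 259.  14.]
side lid_square 0.63 [261.  203.9] [462.  28.  14.]
side lid_small 0.94 [307.4 286.4] [ 444. -305.   14.]
side lid_small 0.69 [371.6 200.6] [ 787. -103.   14.]
side canister_round 0.93 [285.6 120.7] [631. 204. 175.]
side canister_square 0.95 [366.7 199.2] [ 650. -226.  175.]
side jar_low 0.78 [281.8 244.6] [ 453. -139.    0.]
side can_low 0.84 [241.9 186.3] [445. 147.   0.]
side can_low 0.65 [277.9 245.3] [ 441. -137.    0.]
side can_low 0.22 [234.4 154.7] [488. 324.   0.]
```

View pics/top0.png

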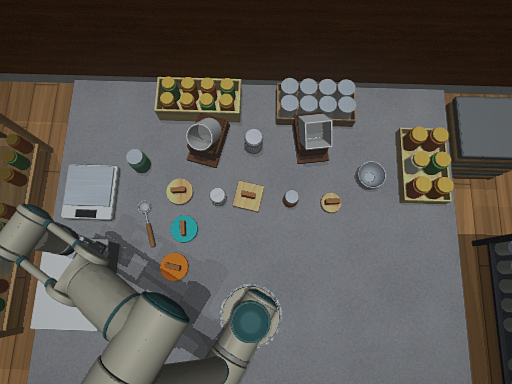

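View pics/side0.png

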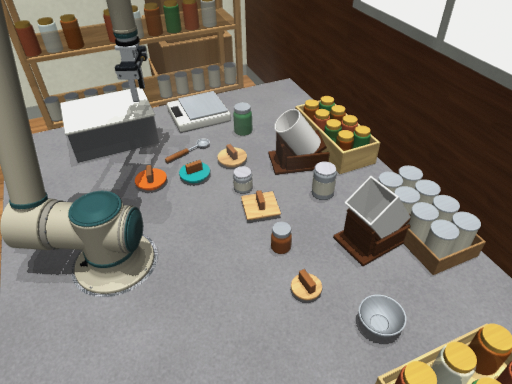

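```bash
python3 - <<'E'
from h import *
def crop(im,u,v,s=4):
    return cv2.resize(im[v-24:v+24,u-24:u+24],None,fx=s,fy=s,interpolation=cv2.INTER_CUBIC)
rows=[]
for n,pts in(('top',[(180,190),(249,196),(205,135),(315,132)]),('side',[(232,156),(261,205),(297,132),(380,205)])):
    c=cap(n); rows.append(np.hstack([crop(c['pixels'],*p) for p in pts]))
    for t in('lid_round','lid_square','canister_round','canister_square'):
        for d in env.silhouettes(n,t)[:3]:
            m=d['pixels']; ys,xs=np.where(m); print(n,t,round(d['conf'],2),m.sum(),xs.min(),xs.max(),ys.min(),ys.max(),np.round([xs.mean(),ys.mean()],1))
cv2.imwrite('pics/crops.png',np.vstack(rows)[:,:,::-1])
E
```

```text
top lid_round 0.89 523 166 192 179 203 [179.  191.3]
top lid_round 0.79 589 161 187 253 280 [173.9 266.1]
top lid_round 0.66 606 170 197 215 241 [183.4 228.1]
top lid_square 0.65 761 232 263 180 211 [247.2 195.3]
top canister_round 0.68 1083 186 223 113 153 [204.9 133.1]
top canister_square 0.67 1129 297 331 112 148 [314.4 130.2]
side lid_round 0.73 567 135 166 165 189 [150.5 178.1]
side lid_round 0.6 472 218 246 144 166 [232.2 156.1]
side lid_round 0.6 489 180 209 161 182 [194.6 171.6]
side lid_square 0.67 896 241 281 190 219 [260.4 204.8]
side canister_round 0.61 1566 275 325 109 155 [297.5 134. ]
side canister_square 0.86 2486 346 410 176 240 [377.6 208.8]
```

View pics/crops.png

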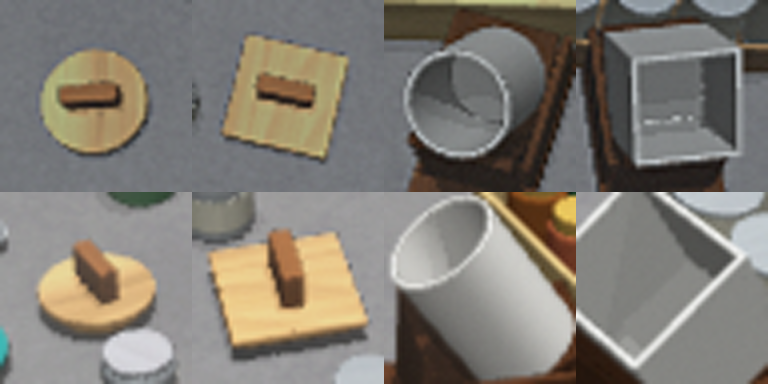

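```bash
cat > fit.py <<'E'
from h import *
from scipy.optimize import minimize, least_squares
def box(hx,hy,z0,z1): return np.array([[a*hx,b*hy,z] for a in(-1,1) for b in(-1,1) for z in(z0,z1)])
def cyl(r,z0,z1): 
    t=np.linspace(0,2*np.pi,48); return np.vstack([np.c_[r*np.cos(t),r*np.sin(t),0*t+z] for z in(z0,z1)])
def raster(c,parts,S=4):
    m=np.zeros((384*S,512*S),np.uint8)
    for P in parts:
        h=cv2.convexHull(((proj(c,P)+.5)*S).astype(np.int32)); cv2.fillConvexPoly(m,h,255)
    return cv2.resize(m,(512,384),interpolation=cv2.INTER_AREA)/255.
def Rz(a): return R.from_euler('z',a,degrees=True).as_matrix()
def canR(psi): return Rz(psi)@R.from_euler('y',-35,degrees=True).as_matrix()
def best(f,starts,scale):
    rs=[minimize(f,s,method='Nelder-Mead',options=dict(initial_simplex=np.vstack([s]+[np.array(s)+np.eye(len(s))[i]*scale[i] for i in range(len(s))]),maxfev=250)) for s in starts]
    r=min(rs,key=lambda r:r.fun); return r.x,r.fun
E
cat > f1.py <<'E'
from fit import *
C={}; M={}
for n in('top','side'):
    C[n]=cap(n)
    near={'lid_round':{'top':(180,190),'side':(232,156)}}
    for t in('lid_round','lid_square','canister_round','canister_square'):
        ds=env.silhouettes(n,t)
        if t in near: ds=sorted(ds,key=lambda d:np.hypot(*(np.array(d['uv'])-near[t][n])))
        if ds: M[n,t]=ds[0]['pixels'].astype(float)
def barmask(n,m):
    im=C[n]['pixels'].astype(int); d=cv2.dilate(m,np.ones((3,3)))>0
    return ((im[...,0]-im[...,2]>25)&(im.sum(2)<330)&d).astype(float)
for t,b,s in(('lid_round',cyl(53,0,8),(465,295)),('lid_square',box(53,53,0,8),(455,22))):
    bar=box(28,9,8,42)
    def f(p,pr=False,ns=('top','side')):
        e=0
        for n in ns:
            T=lambda P:P@Rz(p[2]).T+[p[0],p[1],14]
            e+=abs(raster(C[n],[T(b),T(bar)])-M[n,t]).sum()/M[n,t].sum()
            bm=barmask(n,M[n,t]); e+=abs(raster(C[n],[T(bar)])-bm).sum()/bm.sum()
        return e
    for ns in(('top','side'),('top',),('side',)):
        x,v=best(lambda p:f(p,ns=ns),[(*s,a) for a in(60,90,120)],(10,10,15)); print(t,ns,np.round(x,1),round(v/len(ns),2))
for t,s,g in(('canister_round',(631,208,20),cyl),('canister_square',(652,-234,0),None)):
    def f(p,ns=('top','side')):
        e=0
        for n in ns:
            T=lambda P:P@canR(p[2]).T+[p[0],p[1],175]
            L=p[3 if n=='top' else 4]
            P=cyl(50,-L,0) if g else box(50,50,-L,0)
            e+=abs(raster(C[n],[T(P)])-M[n,t]).sum()/M[n,t].sum()
        return e
    x,v=best(f,[(s[0],s[1],a,100,100) for a in(-30,-10,10,30)],(10,10,10,30,30)); print(t,np.round(x,1),round(v/2,2))
# hand-picked square rim corners
obs=[('top',(304.8,121.5),(50,50)),('top',(332,120),(50,-50)),('top',(332.3,146),(-50,-50)),('top',(306,148.8),(-50,50)),('side',(397.8,197.3),(50,-50)),('side',(370.5,224.5),(-50,-50))]
def r(p): return np.concatenate([proj(C[n],canR(p[2])@[*q,0]+[p[0],p[1],175])[0]-np.array(uv) for n,uv,q in obs])
s=least_squares(r,(652,-234,0)); print('sq corners',np.round(s.x,1),np.round(s.fun,1))
for n,uv in(('top',(199.4,137.1)),('side',(287.4,120.2))): print('round rim',np.round(atz(C[n],uv,175),1))
E
python3 f1.py
```

```text
lid_round ('top', 'side') [467.9 297.8  87.4] 0.95
lid_round ('top',) [465.8 298.7 100.8] 0.55
lid_round ('side',) [467.8 296.3  87. ] 1.2
lid_square ('top', 'side') [455.7  23.3  76.5] 0.84
lid_square ('top',) [455.1  24.2  77.4] 0.55
lid_square ('side',) [456.3  22.6  75.8] 1.08
canister_round [636.1 205.2  -7.8 169.7 147.6] 0.18
canister_square [ 658.1 -227.     7.3  157.1  142.5] 0.08
sq corners [ 657.9 -230.6    7.5] [ 0.2  0.4  0.4 -0.6  0.1  0.2 -0.3 -0.   0.4 -0.8 -0.6  0.4]
round rim [633.  207.2 175. ]
round rim [638.  204.5 175. ]
```

```bash
python3 - <<'E'
from fit import *
S=8
out=[]
C={n:cap(n) for n in('top','side')}
for n,(u,v),(u2,v2) in(('top',(205,135),(180,190)),('side',(297,132),(232,156))):
    c=C[n]; tiles=[]
    def tile(u,v,curves):
        im=cv2.resize(c['pixels'][v-24:v+24,u-24:u+24],None,fx=S/1.5,fy=S/1.5,interpolation=cv2.INTER_CUBIC)
        for P,col in curves:
            q=((proj(c,P)+.5-[u-24,v-24])*S/1.5).astype(np.int32); cv2.polylines(im,[q],False,col,1)
        return im
    t=np.linspace(0,2*np.pi,60); 
    for psi in(-8,-18):
        T=lambda P:np.array(P)@canR(psi).T+[635,206,175]
        tiles.append(tile(u,v,[(T(np.c_[50*np.cos(t),50*np.sin(t),0*t]),(255,0,0))]+[(T(np.array([[50*np.cos(a),50*np.sin(a),0],[50*np.cos(a),50*np.sin(a),-140]])),(0,255,0)) for a in np.radians(range(0,360,15))]))
    T=lambda P:np.array(P)@Rz(96).T+[467,297.5,14]
    b=[[28,9,42],[28,-9,42],[-28,-9,42],[-28,9,42],[28,9,42]]
    tiles.append(tile(u2,v2,[(T(b),(0,0,255)),(T(np.c_[53*np.cos(t),53*np.sin(t),0*t+8]),(255,0,0))]))
    out.append(np.hstack(tiles))
cv2.imwrite('pics/ov.png',np.vstack(out)[:,:,::-1])
E
```

```text
(no output)
```

View pics/ov.png

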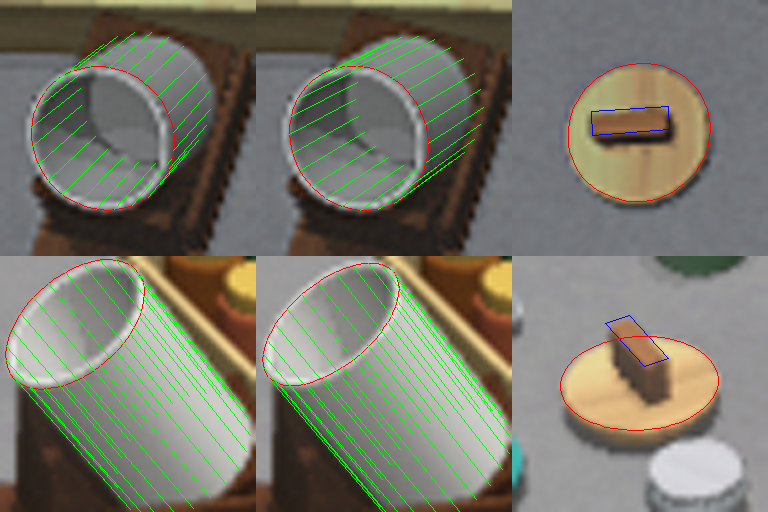

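```bash
cat > st.py <<'E'
from h import *
import sys
def st(tgt=None,ang=None):
    """tool shift (m) and spin to get TCP to tgt, with tool y at world angle ang (mod 180)"""
    s=env.read_state(); M=R.from_euler('xyz',s['tool_rot'],degrees=True).as_matrix()
    a=np.degrees(np.arctan2(M[1,1],M[0,1]))
    print('t',round(s['clock'],2),'tcp',np.round(s['eef_pos'],1),'yang',round(a,1),'tilt',np.round(M[:,0],3),'F',np.round(s['wrist_force'],1),'M',np.round(s['moment'],2),'w',round(s['width'],1),'q',np.round(s['qpos']))
    print('y axis',np.round(M[:,1],3),'z axis',np.round(M[:,2],3))
    if tgt is not None: print('shift m',np.round(M.T@(np.array(tgt)-s['eef_pos'])/1000,4))
    if ang is not None: print('spin',round((a-ang+90)%180-90,1),'(or +-180)')
if __name__=='__main__':
    v=[float(x) for x in sys.argv[1:]]; st(v[:3] or None,v[3] if len(v)>3 else None)
E
python3 st.py 465 297 150 6
```

```text
t 2.0 tcp [217.4 532.3 183.4] yang 67.8 tilt [ 0.  0. -1.] F [ 0.2 -0.6  0.3] M [0.04 0.01 0.01] w 93.7 q [61. 16. 86.  0. 78. -7.]
y axis [0.378 0.926 0.   ] z axis [ 0.926 -0.378 -0.   ]
shift m [ 0.0334 -0.1243  0.3182]
spin 61.8 (or +-180)
```

```bash
python3 -m handwheel '[[[0,-0.023,0.058,10.5],[0.01,-0.046,0.116,21],[0.02,-0.069,0.174,31],[0.03,-0.092,0.232,41],[0.033,-0.115,0.29,51]]]' 1; python3 -m handwheel '[[[0,0,0,10.7],[0,0,0,10.7]]]'; python3 st.py 465 297 30 6
```

```text
clock: 2.62
eef_pos: [441.9, 316.0, 150.1]
tool_rot: [-124.7, 90.0, 161.8]
wrist_force: [-0.0, 0.7, 0.5]
width: 93.8
clock: 2.88
eef_pos: [441.5, 317.0, 150.4]
tool_rot: [-121.3, 90.0, 154.8]
wrist_force: [-0.6, 0.5, -0.7]
width: 94.0
t 2.88 tcp [441.5 317.  150.4] yang 6.1 tilt [-0.  0. -1.] F [-0.6  0.5 -0.7] M [-0.03  0.08 -0.02] w 94.0 q [28. 14. 93.  0. 73. 22.]
y axis [ 0.994  0.106 -0.   ] z axis [ 0.106 -0.994 -0.   ]
shift m [0.1203 0.0213 0.0224]
spin 0.1 (or +-180)
```

```bash
python3 -m handwheel '[[[0,0.021,0.022,0],[0.04,0.021,0.022,0],[0.08,0.021,0.022,0],[0.11,0.021,0.022,0],[0.12,0.021,0.022,0]]]'; python3 -m handwheel '[[[0,0,0,0],[0,0,0,0],[0,0,0,0],[0,0,0,0],[0,0,0,0]]]' -1;python3 -m handwheel '[[[0,0,0,0],[-0.03,0,0,0]]]'; python3 st.py; python3 -c "
from h import *
c=cap('side'); im=c['pixels'][90:230,170:340]
cv2.imwrite('pics/g1.png',cv2.resize(im,None,fx=4,fy=4)[:,:,::-1])"
```

```text
clock: 3.5
eef_pos: [462.3, 298.2, 28.9]
tool_rot: [-73.6, 89.8, -157.3]
wrist_force: [0.0, 0.4, 0.1]
width: 94.2
clock: 4.12
eef_pos: [464.4, 298.0, 30.8]
tool_rot: [112.6, 90.0, 28.7]
wrist_force: [0.4, -0.3, -0.1]
width: 47.2
clock: 4.38
eef_pos: [462.3, 296.9, 58.8]
tool_rot: [-71.1, 89.7, -155.0]
wrist_force: [0.8, -0.1, 0.2]
width: 27.4
t 4.38 tcp [462.3 296.9  58.8] yang 6.1 tilt [-0.005 -0.002 -1.   ] F [ 0.8 -0.1  0.2] M [-0.07  0.03 -0.01] w 27.4 q [ 25.  19. 100.   0.  61.  19.]
y axis [ 0.994  0.106 -0.005] z axis [ 0.106 -0.994  0.002]
```

View pics/g1.png

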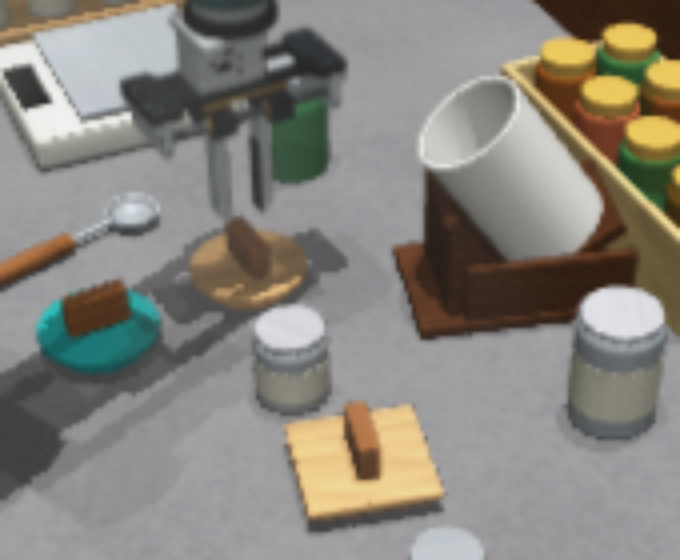

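```bash
python3 -m handwheel '[[[0,0,0,0],[0,0,0,0],[0,0,0,0],[0.02,0,0,0],[0.03,0,0,0]]]' 0; python3 -m handwheel '[[[0,0,0,0],[0,0,0,0],[0,0,0,0],[0,0,0,0],[0,0,0,0]]]' -1;python3 -m handwheel '[[[0,0,0,0],[0,0,0,0],[-0.03,0,0,0],[-0.08,0,0,0],[-0.08,0,0,0]]]'; python3 st.py 590 214 300 80
```

```text
clock: 5.05
eef_pos: [463.3, 297.5, 29.1]
tool_rot: [-71.8, 89.9, -155.7]
wrist_force: [-0.7, 0.6, 0.7]
width: 46.9
clock: 5.68
eef_pos: [464.7, 298.2, 31.0]
tool_rot: [109.9, 89.9, 26.0]
wrist_force: [0.1, -0.7, 1.4]
width: 16.8
clock: 6.3
eef_pos: [466.5, 299.2, 113.6]
tool_rot: [110.8, 89.6, 26.8]
wrist_force: [0.8, -0.6, -1.8]
width: 17.4
t 6.3 tcp [466.5 299.2 113.6] yang 6.1 tilt [ 0.006  0.003 -1.   ] F [ 0.8 -0.6 -1.8] M [-0.04  0.07  0.03] w 17.4 q [25. 17. 96.  0. 67. 19.]
y axis [0.994 0.106 0.007] z axis [ 0.106 -0.994 -0.003]
shift m [-0.1859  0.115   0.0973]
spin -73.9 (or +-180)
```

```bash
python3 -m handwheel '[[[-0.05,0,0,-10.5],[-0.1,0.02,0.02,-21],[-0.15,0.05,0.05,-31.5],[-0.15,0.09,0.07,-42],[-0.15,0.13,0.09,-52.5]]]';  python3 -m handwheel '[[[0,0,0,-10.5],[0,0,0,-21],[0,0,0,-21.4]]]'; python3 st.py 627.6 207.3 265 80
```

```text
clock: 6.92
eef_pos: [603.6, 221.4, 259.4]
tool_rot: [-142.9, 89.9, -173.9]
wrist_force: [0.5, 0.7, -2.0]
width: 17.0
clock: 7.3
eef_pos: [602.2, 221.9, 258.0]
tool_rot: [-157.1, 89.8, -167.3]
wrist_force: [-0.2, 1.1, -1.6]
width: 17.0
t 7.3 tcp [602.2 221.9 258. ] yang 79.9 tilt [-0.004 -0.001 -1.   ] F [-0.2  1.1 -1.6] M [-0.01 -0.02 -0.02] w 17.0 q [ 14.  20.  69.   0.  91. -66.]
y axis [ 0.176  0.984 -0.002] z axis [ 0.984 -0.176 -0.004]
shift m [-0.0071 -0.0099  0.0276]
spin -0.1 (or +-180)
```

```bash
python3 -m handwheel '[[[-0.007,-0.01,0.0276,0],[-0.007,-0.01,0.0276,0],[0.017,-0.01,0.0276,0],[0.017,-0.01,0.0276,0]]]'; cat > look.py <<'E'
from fit import *
import sys
# overlay: mouth, and predicted lid from the TCP
def look(name,O,psi,sq=False,h=17,theta=0):
    s=env.read_state(); out=[]
    t=np.linspace(0,2*np.pi,60)
    k=1/np.maximum(abs(np.cos(t)),abs(np.sin(t))) if sq else 1
    for n in('side','top'):
        c=cap(n); u,v=proj(c,np.array(O))[0].astype(int); a=36
        im=cv2.resize(c['pixels'][v-a:v+a,u-a:u+a],None,fx=5.5,fy=5.5,interpolation=cv2.INTER_CUBIC)
        D=lambda P,col:cv2.polylines(im,[((proj(c,P)+.5-[u-a,v-a])*5.5).astype(np.int32)],False,col,1)
        D(np.c_[50*k*np.cos(t),50*k*np.sin(t),0*t]@canR(psi).T+O,(255,0,0))
        piv=s['eef_pos']+[0,0,18.8]; Q=Rz(psi)@R.from_euler('y',-theta,degrees=True).as_matrix()
        for r,z in((53,8),(53,0)): D(np.c_[r*k*np.cos(t),r*k*np.sin(t),0*t+z-h-18.8]@Q.T+piv,(0,255,0))
        out.append(im)
    cv2.imwrite(f'pics/{name}.png',np.hstack(out)[:,:,::-1])
E
python3 -c "
from look import *
look('p1',(635,206,175),-10)"; python3 st.py
```

```text
clock: 7.8
eef_pos: [626.1, 207.6, 240.8]
tool_rot: [-162.2, 89.6, -172.3]
wrist_force: [-0.9, 0.3, -3.0]
width: 16.9
t 7.9 tcp [627.7 207.9 243.3] yang 80.0 tilt [-0.001  0.    -1.   ] F [ 0.7  0.2 -2. ] M [ 0.04 -0.03  0.05] w 17.4 q [ 12.  22.  68.   0.  90. -68.]
y axis [ 0.174  0.985 -0.   ] z axis [ 0.985 -0.174 -0.001]
```

View pics/p1.png

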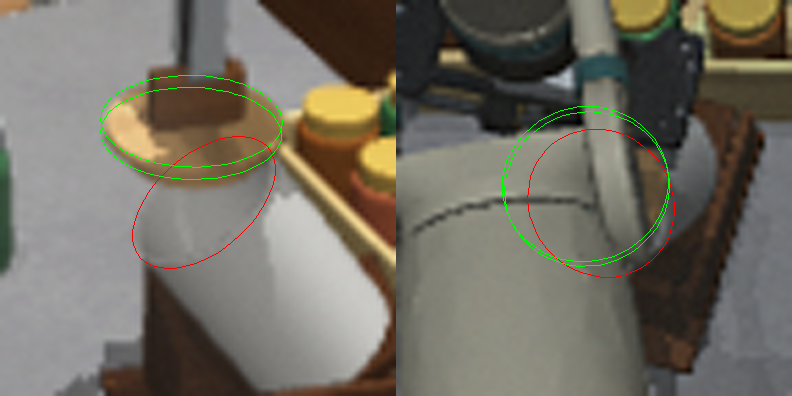

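```bash
python3 -m handwheel '[[[0.012,0,0,0],[0.022,0,0,0],[0.022,0,0,0]]]'; python3 st.py | head -1;  python3 -m handwheel '[[[0.004,0,-0.002,0],[0.009,0,-0.0055,0],[0.009,0,-0.0055,0]]]'; python3 st.py | head -1
```

```text
clock: 8.28
eef_pos: [627.8, 207.5, 220.3]
tool_rot: [-160.7, 89.9, -170.8]
wrist_force: [0.1, -0.4, -1.2]
width: 17.2
t 8.28 tcp [627.8 207.5 220.3] yang 80.0 tilt [-0.002 -0.    -1.   ] F [ 0.1 -0.4 -1.2] M [-0.04 -0.02 -0.03] w 17.2 q [ 12.  23.  71.   0.  87. -68.]
clock: 8.65
eef_pos: [622.8, 208.8, 213.0]
tool_rot: [42.3, 89.9, 32.3]
wrist_force: [-0.9, 0.3, 2.3]
width: 17.0
t 8.65 tcp [622.8 208.8 213. ] yang 80.0 tilt [ 0.001  0.    -1.   ] F [-0.9  0.3  2.3] M [0.11 0.02 0.04] w 17.0 q [ 12.  22.  72.   0.  85. -68.]
```

```bash
python3 -m handwheel '[[[0.005,0,-0.002,0],[0.01,0,-0.0037,0],[0.01,0,-0.0037,0]]]'; python3 -m handwheel '[[[0.005,0,-0.001,0],[0.01,0,-0.002,0],[0.01,0,-0.002,0]]]'; python3 st.py | head -1; python3 -c "
from look import *
look('p2',(635,206,175),-10,theta=30)"
```

```text
clock: 9.02
eef_pos: [618.0, 209.7, 201.7]
tool_rot: [176.3, 89.8, 166.3]
wrist_force: [-4.7, 1.1, 4.0]
width: 17.4
clock: 9.4
eef_pos: [616.1, 210.2, 191.7]
tool_rot: [172.2, 89.8, 162.2]
wrist_force: [-4.9, 2.4, 3.2]
width: 16.9
t 9.4 tcp [616.1 210.2 191.7] yang 80.0 tilt [-0.003  0.001 -1.   ] F [-4.9  2.4  3.2] M [0.51 0.78 0.01] w 16.9 q [ 13.  22.  75.   0.  83. -67.]
```

View pics/p2.png

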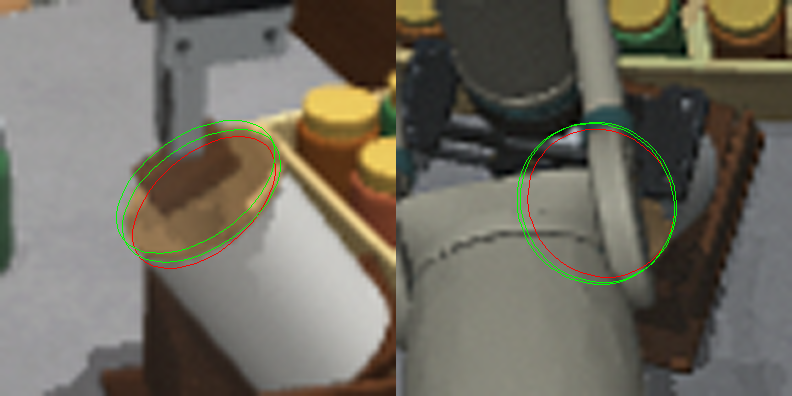

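```bash
python3 -m handwheel '[[[0.004,0,-0.001,0],[0.007,0,-0.001,0],[0.010,0,0,0],[0.010,0,0,0]]]'; python3 st.py | head -1; python3 -c "
from look import *
look('p3',(635,206,175),-10,theta=35)"
```

```text
clock: 10.0
eef_pos: [616.3, 210.8, 187.7]
tool_rot: [68.0, 89.8, 58.0]
wrist_force: [-11.5, 2.1, 21.7]
width: 17.4
t 10.0 tcp [616.3 210.8 187.7] yang 80.0 tilt [ 0.002  0.003 -1.   ] F [-11.5   2.1  21.7] M [0.38 1.95 0.07] w 17.4 q [ 13.  22.  76.   0.  82. -67.]
```

View pics/p3.png

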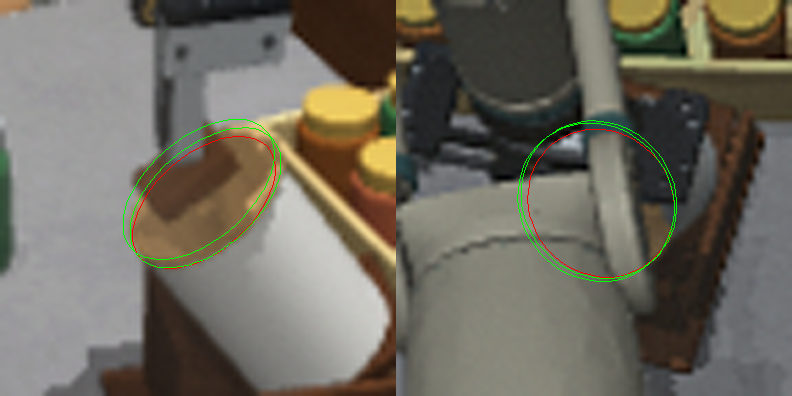

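```bash
python3 -m handwheel '[[[0,0,0,0],[0,0,0,0],[0,0,0,0],[-0.003,0,0,0],[-0.003,0,0,0]]]' 0; python3 -m handwheel '[[[-0.05,0,0,0],[-0.1,0,-0.04,0],[-0.1,0,-0.1,0],[-0.1,0,-0.16,0],[-0.1,0,-0.2,0]]]';  python3 -c "
from look import *
look('p4',(635,206,175),-10,theta=35)"; python3 st.py 445 25 150 -13.5
```

```text
clock: 10.72
eef_pos: [617.8, 209.4, 185.4]
tool_rot: [5.9, 90.0, -4.1]
wrist_force: [-1.1, -0.1, -0.4]
width: 47.1
clock: 11.35
eef_pos: [418.0, 244.5, 286.0]
tool_rot: [58.7, 90.0, 48.7]
wrist_force: [0.6, -0.0, -0.4]
width: 46.9
t 11.45 tcp [416.5 244.8 286.6] yang 80.1 tilt [-0.     0.001 -1.   ] F [ 1.2 -0.1 -0.3] M [-0.04 -0.01  0.01] w 47.3 q [ 22.   5.  85.   0.  89. -58.]
y axis [0.171 0.985 0.001] z axis [ 0.985 -0.171 -0.   ]
shift m [ 0.1364 -0.2118  0.0657]
spin -86.4 (or +-180)
```

View pics/p4.png

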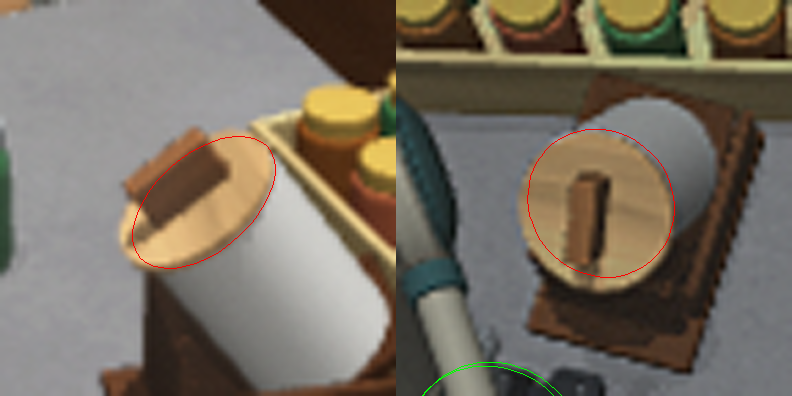

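```bash
python3 -m handwheel '[[[0.02,-0.04,0.013,10.5],[0.05,-0.08,0.026,21],[0.08,-0.12,0.04,31.5],[0.11,-0.16,0.05,42],[0.13,-0.21,0.066,52.5]]]';  python3 -m handwheel '[[[0,0,0,10.5],[0,0,0,21],[0,0,0,31.5],[0,0,0,41.1],[0,0,0,41.1]]]'; python3 st.py 455.5 23.5 30 -13.5
```

```text
clock: 12.08
eef_pos: [449.3, 24.5, 154.2]
tool_rot: [-120.4, 90.0, 176.8]
wrist_force: [0.7, -1.0, 0.6]
width: 47.5
clock: 12.7
eef_pos: [449.8, 25.5, 155.4]
tool_rot: [66.1, 90.0, -37.4]
wrist_force: [-0.1, 0.1, -0.4]
width: 47.2
t 12.7 tcp [449.8  25.5 155.4] yang -13.5 tilt [ 0. -0. -1.] F [-0.1  0.1 -0.4] M [-0.02  0.11  0.01] w 47.2 q [ -6.   6. 103.  -0.  71.   8.]
y axis [ 0.972 -0.234  0.   ] z axis [-0.234 -0.972  0.   ]
shift m [0.1254 0.006  0.0005]
spin -0.0 (or +-180)
```

```bash
python3 -m handwheel '[[[0.03,0.006,0,0],[0.08,0.006,0,0],[0.11,0.006,0,0],[0.125,0.006,0,0],[0.125,0.006,0,0]]]'; python3 -m handwheel '[[[0,0,0,0],[0,0,0,0],[0,0,0,0],[0,0,0,0],[0,0,0,0]]]' -1;python3 -m handwheel '[[[0,0,0,0],[0,0,0,0],[-0.05,0,0,0],[-0.1,0,0,0],[-0.1,0,0,0]]]'; python3 st.py 600 -240 265 -82.5
```

```text
clock: 13.32
eef_pos: [454.2, 24.5, 29.4]
tool_rot: [-80.3, 89.9, 176.2]
wrist_force: [-0.3, 1.0, 0.2]
width: 47.3
clock: 13.95
eef_pos: [455.0, 24.7, 31.0]
tool_rot: [105.0, 90.0, 1.4]
wrist_force: [-1.1, 0.4, 4.5]
width: 16.9
clock: 14.58
eef_pos: [457.8, 24.4, 133.6]
tool_rot: [98.6, 89.5, -5.0]
wrist_force: [-0.3, 0.5, -2.6]
width: 17.2
t 14.57 tcp [457.8  24.4 133.6] yang -13.6 tilt [ 0.008 -0.001 -1.   ] F [-0.3  0.5 -2.6] M [-0.1   0.08 -0.04] w 17.2 q [ -6.   8. 105.   0.  67.   8.]
y axis [ 0.972 -0.235  0.008] z axis [-0.235 -0.972 -0.001]
shift m [-0.1301  0.2015  0.2233]
spin 68.9 (or +-180)
```

```bash
python3 -m handwheel '[[[-0.05,0.02,0.02,10],[-0.1,0.05,0.05,20],[-0.13,0.09,0.09,30],[-0.13,0.13,0.13,40],[-0.13,0.16,0.17,50]]]';  python3 -m handwheel '[[[0,0,0,9.5],[0,0,0,18.9],[0,0,0,18.9]]]'; python3 st.py 650.5 -230.5 245 -82.5
```

```text
clock: 15.2
eef_pos: [570.9, -180.0, 258.2]
tool_rot: [-55.4, 89.9, 150.7]
wrist_force: [0.6, 0.6, -2.9]
width: 17.0
clock: 15.58
eef_pos: [569.4, -178.2, 257.8]
tool_rot: [-32.7, 89.7, 154.9]
wrist_force: [0.5, -0.1, -2.5]
width: 17.0
t 15.57 tcp [ 569.4 -178.2  257.8] yang -82.4 tilt [-0.004  0.002 -1.   ] F [ 0.5 -0.1 -2.5] M [-0.03  0.13  0.01] w 17.0 q [-24.  16.  75.   0.  89.  58.]
y axis [ 0.132 -0.991 -0.002] z axis [-0.991 -0.132  0.004]
shift m [ 0.0124  0.0626 -0.0736]
spin 0.1 (or +-180)
```

```bash
python3 -m handwheel '[[[-0.01,0.03,-0.035,0],[-0.01,0.0626,-0.0736,0],[-0.01,0.0626,-0.0736,0],[0.012,0.0626,-0.0736,0],[0.012,0.0626,-0.0736,0]]]'; python3 -c "
from look import *
look('p5',(657.9,-229.5,175),7.5,sq=True)"; python3 st.py 650.5 -230.5 222
```

```text
clock: 16.2
eef_pos: [649.3, -229.4, 245.7]
tool_rot: [-34.0, 89.6, 153.6]
wrist_force: [-0.4, 0.7, -2.5]
width: 16.9
t 16.3 tcp [ 650.7 -230.1  248.4] yang -82.4 tilt [-0.001  0.001 -1.   ] F [-0.2 -0.1 -1.8] M [ 0.02  0.15 -0.03] w 17.3 q [-25.  25.  63.   0.  92.  57.]
y axis [ 0.132 -0.991 -0.001] z axis [-0.991 -0.132  0.001]
shift m [0.0264 0.0004 0.0002]
```

View pics/p5.png

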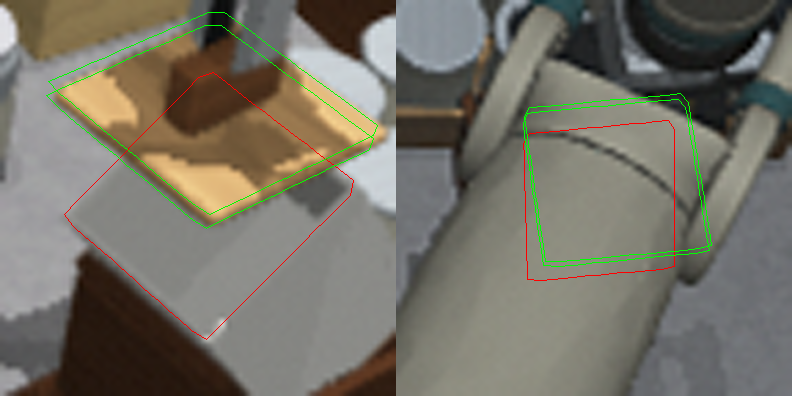

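```bash
python3 -m handwheel '[[[0.012,-0.001,0.002,0],[0.026,-0.001,0.002,0],[0.026,-0.001,0.002,0]]]'; python3 st.py | head -1;  python3 -m handwheel '[[[0.004,0,0.002,0],[0.009,0,0.0055,0],[0.009,0,0.0055,0]]]'; python3 st.py | head -1
```

```text
clock: 16.68
eef_pos: [648.3, -229.5, 220.8]
tool_rot: [-36.9, 89.8, 150.6]
wrist_force: [-0.4, 0.3, -2.8]
width: 17.1
t 16.68 tcp [ 648.3 -229.5  220.8] yang -82.5 tilt [-0.003  0.001 -1.   ] F [-0.4  0.3 -2.8] M [ 0.02  0.12 -0.02] w 17.1 q [-25.  25.  67.   0.  88.  57.]
clock: 17.05
eef_pos: [643.9, -231.1, 213.9]
tool_rot: [147.2, 89.9, -25.3]
wrist_force: [1.1, -1.1, 0.9]
width: 17.1
t 17.05 tcp [ 643.9 -231.1  213.9] yang -82.5 tilt [ 0.001 -0.001 -1.   ] F [ 1.1 -1.1  0.9] M [-0.09 -0.03 -0.01] w 17.1 q [-26.  25.  68.   0.  87.  57.]
```

```bash
python3 -m handwheel '[[[0.005,0,0.002,0],[0.01,0,0.0037,0],[0.01,0,0.0037,0]]]'; python3 st.py | head -1
```

```text
clock: 17.42
eef_pos: [638.7, -231.8, 202.8]
tool_rot: [3.2, 89.8, -169.3]
wrist_force: [-3.9, -0.9, 1.4]
width: 17.1
t 17.43 tcp [ 638.7 -231.8  202.8] yang -82.5 tilt [-0.003 -0.001 -1.   ] F [-3.9 -0.9  1.4] M [-0.39  0.77 -0.04] w 17.1 q [-26.  25.  70.  -0.  86.  57.]
```

```bash
python3 -m handwheel '[[[0.005,0,0.001,0],[0.01,0,0.002,0],[0.01,0,0.002,0]]]'; python3 st.py | head -1; python3 -m handwheel '[[[0.004,0,0.001,0],[0.007,0,0.001,0],[0.010,0,0,0],[0.010,0,0,0]]]'; python3 st.py | head -1
```

```text
clock: 17.8
eef_pos: [636.5, -232.0, 192.6]
tool_rot: [-3.0, 89.8, -175.5]
wrist_force: [-5.3, -2.1, 1.5]
width: 17.2
t 17.8 tcp [ 636.5 -232.   192.6] yang -82.5 tilt [-0.004 -0.    -1.   ] F [-5.3 -2.1  1.5] M [-0.41  1.02 -0.01] w 17.2 q [-26.  25.  71.  -0.  84.  57.]
clock: 18.3
eef_pos: [636.2, -232.2, 187.5]
tool_rot: [59.4, 89.8, -113.1]
wrist_force: [-9.3, -0.8, 16.5]
width: 17.5
t 18.3 tcp [ 636.2 -232.2  187.5] yang -82.5 tilt [-0.001 -0.002 -1.   ] F [-9.3 -0.8 16.5] M [-0.15  1.99 -0.06] w 17.5 q [-26.  25.  72.  -0.  83.  57.]
```

Same signature as the round lid. I'll release, retreat and check both lids.

```bash
python3 -m handwheel '[[[0,0,0,0],[0,0,0,0],[0,0,0,0],[-0.003,0,0,0],[-0.003,0,0,0]]]' 0; python3 -m handwheel '[[[-0.05,0,0,0],[-0.1,0,0.04,0],[-0.1,0,0.1,0],[-0.1,0,0.16,0],[-0.1,0,0.22,0]]]'; python3 -m handwheel '[[[0,0.04,0.05,0],[0,0.08,0.1,0],[0,0.1,0.12,0]]]'; cat > chk.py <<'E'
from look import *
print(env.read_state()['clock'])
C={n:cap(n) for n in('top','side')}
tiles=[]
for t,O,psi,b in(('lid_round',(635,206,175),-10,cyl(53,0,8)),('lid_square',(657.9,-229.5,175),7.5,box(53,53,0,8))):
    O=np.array(O); bar=box(28,9,8,42); M={}
    for n in C:
        q=proj(C[n],O)[0]; C_=C[n]; env.capture(n)
        ds=[d for d in env.silhouettes(n,t) if np.hypot(*(np.array(d['uv'])-q))<25]
        print(n,t,[(round(d['conf'],2),np.round(d['uv'])) for d in ds])
        if ds: M[n]=ds[0]['pixels'].astype(float)
    def f(p):  # x,y,z offsets in mouth frame, pitch, roll, spin
        Q=canR(psi)@R.from_euler('yxz',p[3:6],degrees=True).as_matrix()
        T=lambda P:P@Q.T+O+canR(psi)@p[:3]
        return sum(abs(raster(C[n],[T(b),T(bar)])-M[n]).sum()/M[n].sum() for n in M)
    x,v=best(f,[np.zeros(6),np.array([0,0,4.,4,0,0])],(5,5,5,6,6,6)); print(t,'off xyz / pitch roll yaw',np.round(x,1),round(v,3),'home err',round(f(np.zeros(6)),3))
    for n in('side','top'):
        u,v=proj(C[n],O)[0].astype(int); im=C[n]['pixels'][v-24:v+24,u-24:u+24]; tiles.append(cv2.resize(im,(300,300),interpolation=cv2.INTER_CUBIC))
cv2.imwrite('pics/fin.png',np.vstack([np.hstack(tiles[:2]),np.hstack(tiles[2:])])[:,:,::-1])
E
python3 chk.py
```

```text
clock: 18.92
eef_pos: [638.5, -231.4, 186.5]
tool_rot: [-175.8, 90.0, 11.7]
wrist_force: [0.5, 0.2, -0.2]
width: 47.2
clock: 19.55
eef_pos: [418.3, -260.2, 286.7]
tool_rot: [117.9, 89.9, -54.6]
wrist_force: [-0.0, -0.5, 0.6]
width: 47.2
clock: 19.92
eef_pos: [311.8, -376.5, 286.8]
tool_rot: [87.3, 89.9, -85.3]
wrist_force: [0.0, 0.3, -1.6]
width: 47.1
19.925
top lid_round [(0.58, array([200., 142.]))]
side lid_round []
lid_round off xyz / pitch roll yaw [ -2.3   2.7   2.9   3.2 -16.3  16.4] 0.051 home err 0.149
top lid_square [(0.71, array([320., 136.]))]
side lid_square []
lid_square off xyz / pitch roll yaw [-4.3  3.6  1.8 -4.4  5.5  1.2] 0.036 home err 0.147
```

View pics/fin.png

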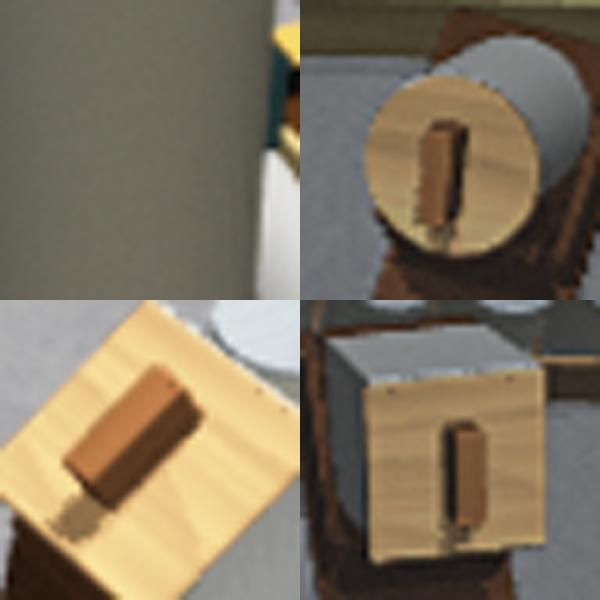

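```bash
python3 -m handwheel '[[[0,-0.06,-0.006,0],[0,-0.12,-0.012,0],[0,-0.18,-0.018,0],[0,-0.24,-0.024,0],[0,-0.3,-0.03,0]]]'; python3 -m handwheel '[[[0,-0.06,-0.006,0],[0,-0.12,-0.012,0],[0,-0.18,-0.018,0],[0,-0.24,-0.024,0],[0,-0.3,-0.03,0]]]'; python3 chk.py
```

```text
clock: 21.05
eef_pos: [304.5, -71.3, 286.7]
tool_rot: [176.3, 89.9, 3.8]
wrist_force: [1.3, 0.5, -0.2]
width: 47.1
clock: 21.68
eef_pos: [294.6, 230.3, 286.9]
tool_rot: [-173.7, 89.9, 13.9]
wrist_force: [0.9, -0.1, 0.9]
width: 47.2
21.675
top lid_round [(0.64, array([200., 140.]))]
side lid_round [(0.95, array([288., 118.]))]
lid_round off xyz / pitch roll yaw [-4.6  3.  -4.6 -0.7 -4.   5.4] 0.178 home err 0.302
top lid_square [(0.72, array([318., 137.]))]
side lid_square [(0.98, array([372., 200.]))]
lid_square off xyz / pitch roll yaw [-4.9  0.9 -1.6  4.2 -1.6  1.3] 0.082 home err 0.216
```

View pics/fin.png

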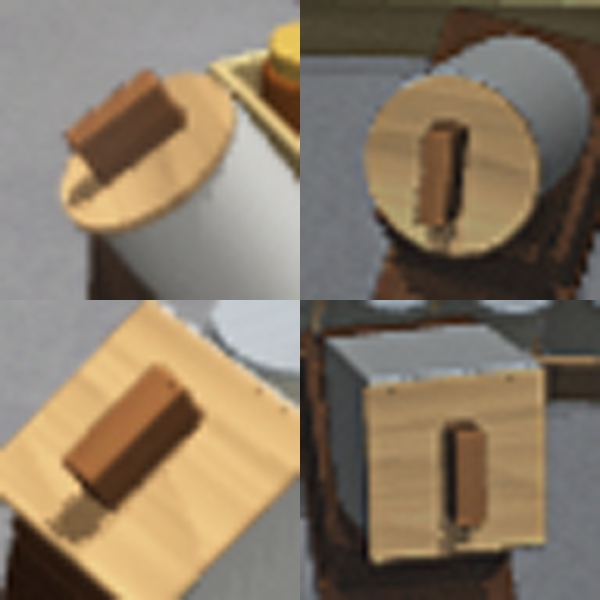

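```bash
python3 st.py | head -1; python3 -c "
from workcell import env
print(env.job_done())"
```

```text
t 22.18 tcp [295.8 226.6 286.7] yang -82.7 tilt [ 0.001  0.    -1.   ] F [ 0.1 -0.6 -0.2] M [ 0.03  0.14 -0.05] w 47.1 q [ 27.  -5.  96.  -0.  89. 109.]
the job is handed in; nothing more can be done
None
```

Both lids are on their own canisters and look fully home; the job was handed in at about 22 s with the arm clear. For each lid I gripped the bar, hooked the plug inside the high rim and let the lid pivot down in the jaws. I then pressed it home (about 19–25 N at the wrist) and released it. The first grip on the round lid closed too late and missed, so I reopened and took it again without harm.

**Last checks:**
- **Pictures:** both flanges lie flush on the mouths in the last crops from both cameras. The round canister was clear in the side view only after I moved the arm aside.
- **Model fit:** neither lid stands proud of its mouth. Both sit about 5 mm downhill, which is the plug's play. The fitted tilts came out at about 1–4 degrees, which I put down to mask noise but could not confirm. The round lid's fit was the looser of the two: it read 4.6 mm below the rim, which is impossible, so it shows the size of the error.
- **Other things:** I did not check the bystanders or look-alikes again at the end. No force was seen except at the lids.

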